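# Clear the slide case off the lamp unit and switch it on

### The job

The microscope's lamp unit has to be switched on, but a slide case has been left lying on its key panel. Lift the case off and set it down gently, flat, the right way up, centred and square on the bare steel tray; then push the three keys all the way in, one after another: the round one (mains), then the square one (fan), then the narrow bar (lamp). A key stays in once pushed and cannot be undone; press until you feel the stop, do not ram the keys, and leave the mouse, bottle and dishes where they are.

Things in the scene. Friction and masses are not known exactly. Their poses are not given: they have to be found in the camera images.
- unit: White lamp unit fixed to the desk, 220 mm wide (y), 205 mm deep (x -60 to +145 mm), 240 mm high. Origin at desk level; x points into the unit, away from the robot, y along the key row, z up. Its front is a black key panel that slopes up towards the back at 35 degrees, 140 mm long, looking up and towards the robot. Never push the unit itself with more than 40 N.
- panel (a point): Centre of the panel's surface, 85 mm above the desk, axes as the unit's (z vertical). In these axes the panel's outward normal is (-sin 35 deg, 0, cos 35 deg), up the slope is (cos 35 deg, 0, sin 35 deg). A rail runs up the slope on each side (centred at y = +-83 mm, 14 mm wide, 20 mm high); a lip 10 mm thick, 30 mm high crosses the foot, centred 58 mm down the slope.
- hood_edge (a point): Middle of the lower front edge of the unit's hood, a 30 mm thick slab as wide as the unit that overhangs the upper part of the panel, underside 210 mm above the desk, 20 mm behind the panel's centre. A gripper pointing straight down does not fit over the keys; tilted about 35 degrees, square to the panel, it does. Axes as the unit's.
- case: Grey closed slide case, 95 (x) by 190 (y) by 28 mm, 0.25 to 0.55 kg, a black solid grip ridge on its lid: 16 mm thick (x), 90 long (y), 28 to 60 mm above the underside. Origin: centre of underside; z out of the lid. It starts on the two rails, tilted as the panel, lower long side at the lip, hiding the keys. Not to move above 0.6 m/s with no finger on it (no dropping).
- case_grip (a point): Middle of the case's grip ridge, 18 mm above the lid, 46 mm above the underside; axes as the case's.
- tray: Bare steel tray fixed on the desk left or right of the unit, 150 mm (x) by 240 mm (y), floor 6 mm above the desk, with low rims (12 mm above the desk) along its two short ends only, 228 mm apart inside. Origin at desk level in its centre, y along its length. The case lies on it with its long side along y; either way round is fine.
- round_spot (a point): Centre of the round key (disc, 34 mm across) at the panel's surface; fixed, z the panel's outward normal, x up the slope. The three white keys stand in a row along the unit's y through point panel, 48 mm apart, in any order. How far each stands out is not known: 9 to 16 mm. It goes straight in, square to the panel, to a stiff stop found only by feel, its face then 3 to 8 mm off the panel.
- square_spot (a point): Centre of the square key (30 by 30 mm) at the panel's surface; otherwise like the round one.
- bar_spot (a point): Centre of the narrow bar key (15 mm wide along the row, 48 mm long up the slope) at the panel's surface; otherwise like the round one.
- round_key (a joint): How far the round key is pushed in, m: 0 fully out, 0.008 at the stop, starts at 0 to 0.002. It moves against friction of about 4 N and stays where it is left; it counts as in beyond 0.007 and as out below 0.003. The stop gives about 1 mm per 60 N; forced beyond 0.0095 the key is rammed and the run fails.
- square_key (a joint): The same for the square key.
- bar_key (a joint): The same for the bar key.
- mouse: Black computer mouse, about 80 by 60 by 33 mm, on a grey mat (190 by 220 by 3 mm) on the side of the unit away from the tray; origin under it. Leave alone.
- bottle: White bottle, 64 mm across, 160 mm high, standing left (+y) of the unit; origin under it. Leave alone.
- dishes: Stack of three glass dishes, 94 mm across, 48 mm high, right (-y) of the unit; origin under it. Leave alone.
Things that resemble listed ones, but are neither listed nor needed, are in the scene too. Several things have the shape of the case; the one meant has the colours described above.

How it is judged:
By the outcome, as a careful person would: the job done as asked, in the order asked, and still so for the second after the job is handed in, with the robot touching nothing.
It also fails if it takes over 61 s, if anything falls off the work surface, if the arm or the gripper's body presses on something with over 40 N, if the wrist force passes 120 N, or if a joint passes its speed limit or range.

### The arm

A 6-joint arm with a two-finger parallel gripper is mounted at the origin on the work surface. World frame = base frame: x ahead of the robot, y to its left, z up, the work surface at z = 0. Lengths are in m, angles in rad, forces in N, time in s.
With the tool pointing down it reaches from about 0.35 to 0.975 m from the base axis. Payload 17.4 kg.
Tool frame: the origin (TCP) lies midway between the tips of the shut fingers; the grasp point (between the pads) lies 19 mm behind it (bot.grasp_offset is the distance from the TCP to the grasp point, in m); z points along the fingers, y is the line along which they close (so a half turn about z gives the same grasp; the last joint's range is limited). The gripper opens to 85 mm and grips with 20 to 120 N. Pads are 22 mm wide; open, the fingers measure 114 mm over their backs; the gripper's body (76 mm by 85 mm) begins 54 mm behind the grasp point. The pads swing forward as they close: fully open they stand 13 mm farther back than shut.
Start: joints at [1.154, 0.116, 1.442, -0, 1.584, -0.038], TCP at [0.25, 0.627, 0.231] pointing down, gripper open.
Joint ranges: [-2.83, 2.83], [-0.83, 2.19], [0.07, 2.5], [-1.14, 4.28], [0.01, 3], [-2.97, 2.97]. Speed limits (rad/s): [1.89, 1.89, 2.22, 3.14, 3.14, 3.14].

### API

Orientations are given as a 3x3 rotation matrix whose columns are the frame's x, y, z axes.
In Python, from cell import bot, eyes gives the robot as it stands.
- The arm moves only by the shell command python3 -m crank 'ROWS' [FORCE]. ROWS is JSON, a list of rows, each an object with "delta_rot": the turn, a rotation vector about the tool's x, y, z in rad, a list of three; "slide": the shift along the tool's x, y, z in cm, a list of three; "jaw": the finger opening in cm, from 0 to 8.54. A call has 1 to 5 rows; each row shifts and turns the commanded pose from where the row before left it, along the tool's axes as they then stand; what a row does not reach is not made up. A row lasts 1/12 s, in which the tool goes at most 41.7 mm and 7.16 degrees, less where a joint would pass 70% of its speed; a pose out of reach is approached as far as the arm can. A call is refused whole if a number of a shift passes 4.17 or a number of a turn 0.125, either way. A call with a gripper value outside its range is refused whole. The fingers move at their own pace and stop on an object; FORCE is the grip in N (left out, the last holds). Time passes only in rows, so rows that do not move let the fingers close. It gives the time, the measured TCP pose, the force, the opening and the grip force at its end, in the units of the state.
- bot.sense(): the state, without advancing time (a new reading comes with each control period).
- eyes.read_camera(name): name is "scene" or "top" or "wrist"; returns (picture, depth): 400x640x3 uint8, red, green, blue; 400x640 float32, m along the optical axis (not along the pixel's ray), 0 where there is no reading.
- eyes.camera_info(name): a dict with "fx", "fy", "cx", "cy" (pixels), "T" (4x4, takes a point from camera to world coordinates). Camera axes: x right, y down, z forward; pixel columns grow to the right and rows downward; lengths in m; the calibration is good to about 2 mm. A picture is of the moment at which its call begins: read the wrist's pose just before it. camera_info takes no time and is no camera call; for the wrist camera it gives the pose at the moment of the call.
- bot.finish_job(): hands the job in; it is judged then, once.
The state is a dict: "time_s": time; "qpos": joint angles; "qd": joint speeds; "joint_torque": joint torques, N m; "tcp_pos": TCP position; "tool_rot": TCP orientation; "force": force on the tool from outside, world axes, zero at the start; "wrist_torque": the same for the moment, N m; "finger_gap": opening from 0.0 (shut) to 1.0 (fully open); "gripper_force": force on a finger pad.
Only numpy, scipy, OpenCV 4.12 (cv2) and the standard library are available. Lean on these libraries where they do the work, as an engineer would, in place of code of your own. Each camera call takes 0.05 s, during which the arm holds its last target. There are 200 camera calls.

## Working session

There is one attempt and no reset: what is moved stays moved. The work goes in short steps, Python scripts to look and compute and a shell command to move; the robot and the scene stay as the last step left them, time stands still between calls to the robot, and variables do not carry over. Pictures are saved under pics/ and viewed, at most 10 in all, crops included, and the job is handed in when it is done.

```bash
ls; mkdir -p pics
cat > h.py <<'E'
from cell import bot, eyes
import numpy as np, cv2
def grab(n,save=None):
    i=eyes.camera_info(n); p,d=eyes.read_camera(n)
    if save: cv2.imwrite(f'pics/{save}.png',cv2.cvtColor(p,cv2.COLOR_RGB2BGR)); np.savez(f'pics/{save}.npz',p=p,d=d,**{k:np.array(v) for k,v in i.items()})
    return p,d,i
def cloud(d,i):
    v,u=np.mgrid[:d.shape[0],:d.shape[1]]
    P=np.stack([(u-i['cx'])/i['fx']*d,(v-i['cy'])/i['fy']*d,d],-1)
    T=np.array(i['T']); return P@T[:3,:3].T+T[:3,3]
E
python3 - <<'E'
from h import *
a=[grab(n,n+'0') for n in('scene','top')]
for x in a: print(np.round(x[2]['T'],3).tolist(),x[2]['fx'],x[2]['cx'],x[2]['cy'])
s=bot.sense();print(s['time_s'],s['tool_rot'],s['force'])
E
```

```text
pics
[[0.792, 0.486, -0.369, 0.9], [0.61, -0.644, 0.462, -0.603], [-0.013, -0.591, -0.806, 1.157], [0.0, 0.0, 0.0, 1.0]] 442.2654382839247 318.65642737527475 196.44406786727228
[[-0.001, -0.983, 0.181, 0.214], [-1.0, 0.003, 0.007, -0.009], [-0.007, -0.181, -0.983, 1.478], [0.0, 0.0, 0.0, 1.0]] 450.66429866386363 318.3574060340392 198.1269854834309
0.1 [[-9.29124390e-01  3.69767073e-01 -4.24449321e-04]
 [ 3.69767316e-01  9.29123852e-01 -9.99915306e-04]
 [ 2.46302320e-05 -1.08599318e-03 -9.99999410e-01]] [-0.2319308   0.83832715  0.39488353]
```

View pics/scene0.png

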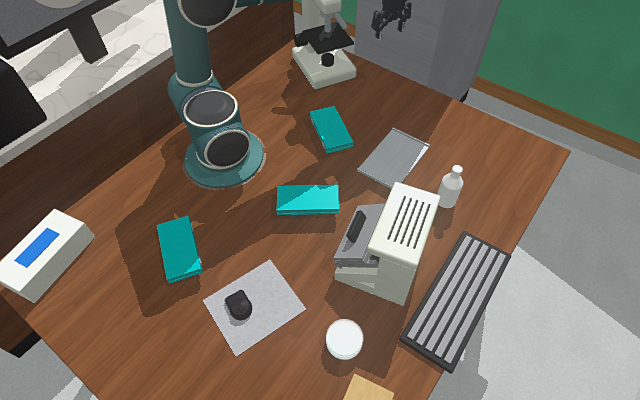

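View pics/top0.png

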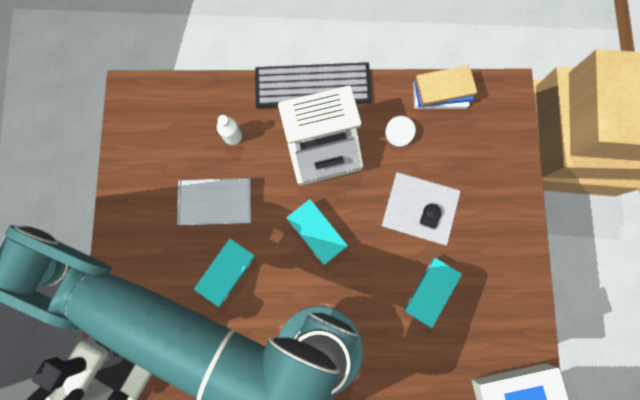

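The scene view shows the grey case with its black ridge on the unit at (358,230) and the bare tray at (395,158). In the top view the case is at (326,160), ridge at (329,162), and the tray at (214,201). The teal boxes at top (316,232), (224,272) and (433,292) have the case's shape but the wrong colour, so the grey one on the panel is the one meant. I'll confirm it in an enlarged crop.

Run:
```python
from h import *
for n in('top0','scene0'):
    z=dict(np.load(f'pics/{n}.npz'));i={k:z[k] for k in('fx','fy','cx','cy','T')}
    P=cloud(z['d'],i);p=z['p'].astype(int);hsv=cv2.cvtColor(z['p'],cv2.COLOR_RGB2HSV)
    print(n,'depth ok',(z['d']>0).mean())
    # tray: low-sat points near the desk left of unit
    Z=P[...,2];reg=(P[...,0]>.3)&(P[...,0]<.85)&(P[...,1]>.1)&(P[...,1]<.6)
    m=(reg&(hsv[...,1]<60)&(hsv[...,2]>70)&(Z<.03)&(Z>-.02)).astype(np.uint8)
    m=cv2.morphologyEx(m,cv2.MORPH_OPEN,np.ones((3,3)))
    c=max(cv2.findContours(m,0,1)[0],key=cv2.contourArea)
    T=i['T'];uv=c[:,0].astype(float);r=np.c_[(uv[:,0]-i['cx'])/i['fx'],(uv[:,1]-i['cy'])/i['fy'],np.ones(len(uv))]@T[:3,:3].T
    q=T[:3,3]+r*((.008-T[2,3])/r[:,2])[:,None]
    print('tray',cv2.minAreaRect(q[:,:2].astype(np.float32)))
    # unit: high points
    u=(P[...,0]>.45)&(P[...,0]<1.0)&(abs(P[...,1])<.25)
    t=u&(Z>.225)&(Z<.26); 
    print('hood top',cv2.minAreaRect(P[t][:,:2].astype(np.float32)),np.median(Z[t]),t.sum())
    # ridge black
    k=(u&(Z>.1)&(Z<.22)&(hsv[...,2]<60)).astype(np.uint8)
    nn,l,s,ce=cv2.connectedComponentsWithStats(k)
    for j in range(1,nn):
        if s[j,4]>40:
            Q=P[l==j];print('blk',ce[j],s[j,4],Q.mean(0),Q.min(0),Q.max(0),cv2.minAreaRect(Q[:,:2].astype(np.float32)))
    g=u&(Z>.06)&(Z<.2)&(hsv[...,1]<40)&(hsv[...,2]>80)&(hsv[...,2]<200)
    print('grey',g.sum(),P[g].mean(0))
    x0,y0=(275,75) if n=='top0' else (310,165)
    cr=z['p'][y0:y0+120,x0:x0+150,::-1];cv2.imwrite(f'pics/crop_{n}.png',cv2.resize(cr,None,fx=4,fy=4))
a=[cv2.imread(f'pics/crop_{n}.png') for n in('top0','scene0')]
cv2.imwrite('pics/crops.png',cv2.resize(np.hstack(a),(800,320)))
```

```text
top0 depth ok 0.99601953125
tray ((0.4750891923904419, 0.3495250344276428), (0.15540005266666412, 0.2435094565153122), 1.505173921585083)
hood top ((0.6920017004013062, -0.0036075636744499207), (0.12715239822864532, 0.21909667551517487), 14.04737663269043) 0.23947713424712402 3130
blk [329.63333333 138.56      ] 150 [ 0.65651902 -0.0355198   0.11240642] [ 0.64015377 -0.08111106  0.10399474] [0.67511659 0.01381677 0.12265068] ((0.6560583114624023, -0.034977857023477554), (0.015154320746660233, 0.09869692474603653), 13.80684757232666)
blk [328.63380282 161.07042254] 71 [ 0.57435557 -0.03141084  0.14496505] [ 0.56094077 -0.06970567  0.13299877] [0.58977438 0.00726034 0.15518104] ((0.5745172500610352, -0.031500402837991714), (0.011865658685564995, 0.08154909312725067), 14.13619327545166)
grey 1955 [ 0.59299588 -0.02972771  0.12212792]
scene0 depth ok 0.99608203125
tray ((0.47848495841026306, 0.3439038395881653), (0.15290862321853638, 0.24960225820541382), 1.5120923519134521)
hood top ((0.6940509676933289, -0.0067632198333740234), (0.12494242936372757, 0.2221784144639969), 14.27856731414795) 0.23923790894179603 3878
blk [353.03333333 236.        ] 60 [ 0.58666674 -0.0665001   0.13537141] [ 0.57035507 -0.08134796  0.12471121] [ 0.59707144 -0.02589475  0.14922237] ((0.5801952481269836, -0.05420321971178055), (0.02508295699954033, 0.052888013422489166), 13.009593963623047)
grey 2897 [ 0.65314094 -0.08308732  0.12141611]
```

View pics/crops.png

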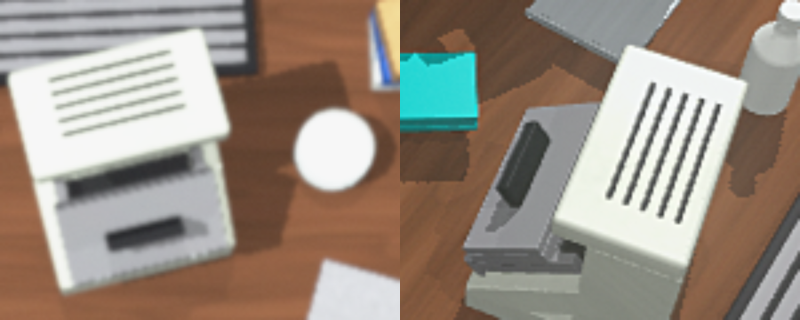

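Confirmed: the grey case with the black ridge, crop (145,235), is on the panel. The unit's yaw is about 14°. Next I'll write a helper that works out deltas and measure the lid.

```bash
cat >> h.py <<'E'
from scipy.spatial.transform import Rotation as Ro
YAW=np.radians(14.15); O=np.array([.613,-.025,0])
def frames(yaw=None,o=None):
    yaw=YAW if yaw is None else yaw; o=O if o is None else o
    U=Ro.from_euler('z',yaw).as_matrix(); c,s=np.cos(np.radians(35)),np.sin(np.radians(35))
    S=U@[c,0,s]; Y=U[:,1]; N=U@[-s,0,c]
    return o+[0,0,.085],S,Y,N
def delta(p,R,st=None):
    "turn (rad, tool axes), then slide (cm, in the tool axes after the turn)"
    st=st or bot.sense(); R0=np.array(st['tool_rot'])
    rv=Ro.from_matrix(R0.T@R).as_rotvec(); d=R.T@(np.array(p)-st['tcp_pos'])*100
    print('t',round(st['time_s'],2),'turn',np.round(rv,3),'slide',np.round(d,2),'tcp',np.round(st['tcp_pos'],4),'F',np.round(st['force'],1))
E
python3 - <<'E'
from h import *
z=dict(np.load('pics/top0.npz'));i={k:z[k] for k in('fx','fy','cx','cy','T')}
P=cloud(z['d'],i); p,S,Y,N=frames()
L=(P-p)@np.c_[S,Y,N]
hsv=cv2.cvtColor(z['p'],cv2.COLOR_RGB2HSV)
m=(abs(L[...,1])<.1)&(abs(L[...,0])<.06)&(L[...,2]>.035)&(L[...,2]<.06)
print('lid n pct',np.percentile(L[m][:,2],[5,50,95]),m.sum()); A=L[m]
print('lid fit n=a*s+b*y+c',np.linalg.lstsq(np.c_[A[:,:2],np.ones(len(A))],A[:,2],rcond=None)[0])
print('lid s',np.percentile(A[:,0],[1,99]),'y',np.percentile(A[:,1],[1,99]))
m=(abs(L[...,1])<.1)&(abs(L[...,0])<.05)&(L[...,2]>.07)&(L[...,2]<.09);A=L[m];print('ridge top',A.mean(0),A.min(0),A.max(0))
R=np.c_[Y,S,-N]; print(np.linalg.det(R))
Rv=np.c_[Y,np.cross([0,0,-1],Y),[0,0,-1]]
delta(p+.20*N,Rv); delta(p+.20*N,R)
E
```

```text
lid n pct [0.04199687 0.04726384 0.0520238 ] 1612
lid fit n=a*s+b*y+c [-0.0100399  -0.00270042  0.04717213]
lid s [-0.05217604  0.04280292] y [-0.09021712  0.09589932]
ridge top [-0.00357797  0.00402782  0.07821455] [-0.0125186  -0.04134498  0.07000291] [0.00475627 0.04783525 0.08619518]
1.0
t 0.1 turn [-0.001  0.     0.945] slide [-72.11   7.83  -1.82] tcp [0.2495 0.627  0.2306] F [-0.2  0.8  0.4]
t 0.1 turn [-0.565 -0.288  0.915] slide [-72.11   7.46   3.  ] tcp [0.2495 0.627  0.2306] F [-0.2  0.8  0.4]
```

```bash
python3 -m crank '[{"delta_rot":[0,0,0.118],"slide":[0,0,-0.4],"jaw":8.5},{"delta_rot":[0,0,0.118],"slide":[0,0,-0.4],"jaw":8.5},{"delta_rot":[0,0,0.118],"slide":[0,0,-0.4],"jaw":8.5},{"delta_rot":[0,0,0.118],"slide":[0,0,-0.4],"jaw":8.5},{"delta_rot":[0,0,0.118],"slide":[0,0,-0.4],"jaw":8.5}]' 40 >/dev/null
python3 -m crank '[{"delta_rot":[0,0,0.118],"slide":[0,0,0],"jaw":8.5},{"delta_rot":[0,0,0.118],"slide":[0,0,0],"jaw":8.5},{"delta_rot":[0,0,0.119],"slide":[0,0,0],"jaw":8.5},{"delta_rot":[0,0,0],"slide":[-3,0.4,0],"jaw":8.5},{"delta_rot":[0,0,0],"slide":[-3.5,0.4,0],"jaw":8.5}]' >/dev/null
python3 -m crank '[{"delta_rot":[0,0,0],"slide":[-4,0.4,0],"jaw":8.5},{"delta_rot":[0,0,0],"slide":[-4,0.4,0],"jaw":8.5},{"delta_rot":[0,0,0],"slide":[-4,0.4,0],"jaw":8.5},{"delta_rot":[0,0,0],"slide":[-4,0.4,0],"jaw":8.5},{"delta_rot":[0,0,0],"slide":[-4,0.4,0],"jaw":8.5}]'
python3 -c "
from h import *
p,S,Y,N=frames();delta(p+.2*N,np.c_[Y,S,-N])"
```

```text
time_s: 1.35
tcp_pos: [0.3416, 0.3752, 0.2509]
tool_rot: [[-0.245, 0.97, -0.0], [0.97, 0.245, -0.0], [-0.0, -0.0, -1.0]]
force: [0.4, -0.3, 0.3]
finger_gap: 0.992
gripper_force: 0.0
t 1.35 turn [-0.611  0.     0.001] slide [-45.44   4.03   3.08] tcp [0.3416 0.3752 0.2509] F [ 0.4 -0.3  0.3]
```

```bash
python3 -m crank '[{"delta_rot":[0,0,0],"slide":[-4,0.2,0],"jaw":8.5},{"delta_rot":[0,0,0],"slide":[-4,0.2,0],"jaw":8.5},{"delta_rot":[0,0,0],"slide":[-4,0.2,0],"jaw":8.5},{"delta_rot":[0,0,0],"slide":[-4,0.2,0],"jaw":8.5},{"delta_rot":[0,0,0],"slide":[-4,0.2,0],"jaw":8.5}]' >/dev/null
python3 -m crank '[{"delta_rot":[0,0,0],"slide":[-4,0.2,0],"jaw":8.5},{"delta_rot":[0,0,0],"slide":[-4,0.2,0],"jaw":8.5},{"delta_rot":[0,0,0],"slide":[-4,0.2,0],"jaw":8.5},{"delta_rot":[-0.122,0,0],"slide":[-4,0.2,0],"jaw":8.5},{"delta_rot":[-0.122,0,0],"slide":[-4,0.2,0],"jaw":8.5}]' >/dev/null
python3 -m crank '[{"delta_rot":[-0.122,0,0],"slide":[-3.4,0.2,0],"jaw":8.5},{"delta_rot":[-0.122,0,0],"slide":[-1.5,0.2,0],"jaw":8.5},{"delta_rot":[-0.122,0,0],"slide":[-0.5,0,0],"jaw":8.5},{"delta_rot":[0,0,0],"slide":[0,0,0],"jaw":8.5},{"delta_rot":[0,0,0],"slide":[0,0,0],"jaw":8.5}]' 
python3 -c "
from h import *
p,S,Y,N=frames();R=np.c_[Y,S,-N];delta(p+.2*N,R)
pic,d,i=grab('wrist','w0');P=(cloud(d,i)-p)@np.c_[S,Y,N]
m=(abs(P[...,1])<.1)&(abs(P[...,0])<.05)&(P[...,2]>.07)&(P[...,2]<.09);A=P[m];print('ridge',m.sum(),A.mean(0),A.min(0),A.max(0))
m=(abs(P[...,1])<.13)&(abs(P[...,0])<.07)&(P[...,2]>.04)&(P[...,2]<.055);A=P[m];print('lid',m.sum(),A.min(0),A.max(0),np.median(A[:,2]))
print(np.linalg.lstsq(np.c_[A[:,:2],np.ones(len(A))],A[:,2],rcond=None)[0])
"
```

```text
time_s: 2.6
tcp_pos: [0.4736, -0.0537, 0.252]
tool_rot: [[-0.242, 0.804, 0.543], [0.97, 0.2, 0.137], [0.001, 0.56, -0.829]]
force: [0.1, 0.7, 0.4]
finger_gap: 0.997
gripper_force: 0.0
t 2.6 turn [-0.017 -0.    -0.003] slide [-0.63  2.07  1.84] tcp [ 0.4736 -0.0537  0.252 ] F [0.1 0.7 0.4]
ridge 1542 [-0.00486578  0.00445274  0.07886739] [-0.0127129  -0.04265962  0.07001434] [0.00335453 0.04705627 0.08153129]
lid 14635 [-0.05417745 -0.09277554  0.0419402 ] [0.04310478 0.09686386 0.05448756] 0.04727139379229182
[0.00145396 0.00060227 0.04725205]
```

View pics/w0.png

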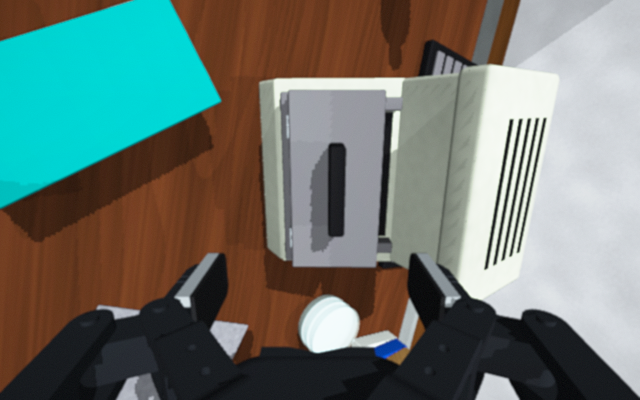

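The wrist view shows the ridge at (336,190) between the open fingers, with the case lying square on the panel. In panel axes the ridge is at s=-4.8 mm, y=+3.5 mm.

```bash
python3 -m crank '[{"delta_rot":[-0.017,0,-0.003],"slide":[-0.3,1.5,1],"jaw":8.5},{"delta_rot":[0,0,0],"slide":[0,0.1,3],"jaw":8.5},{"delta_rot":[0,0,0],"slide":[0,0,2.5],"jaw":6},{"delta_rot":[0,0,0],"slide":[0,0,0],"jaw":5},{"delta_rot":[0,0,0],"slide":[0,0,0],"jaw":5}]' >/dev/null
python3 -c "
from h import *
p,S,Y,N=frames();R=np.c_[Y,S,-N];delta(p-.0048*S+.0035*Y+.052*N,R)
"
```

```text
t 3.07 turn [-0.003 -0.005  0.004] slide [-0.18 -0.11  9.96] tcp [ 0.5244 -0.0418  0.2071] F [-0.4  0.5  0.8]
```

```bash
python3 -m crank '[{"delta_rot":[0,-0.003,0.002],"slide":[-0.18,-0.11,2.5],"jaw":5},{"delta_rot":[0,0,0],"slide":[0,0,2.5],"jaw":5},{"delta_rot":[0,0,0],"slide":[0,0,2.5],"jaw":5},{"delta_rot":[0,0,0],"slide":[0,0,1.5],"jaw":5},{"delta_rot":[0,0,0],"slide":[0,0,0.9],"jaw":5}]' 
python3 -c "
from h import *
p,S,Y,N=frames();R=np.c_[Y,S,-N];delta(p-.0048*S+.0035*Y+.052*N,R)
"
```

```text
time_s: 3.48
tcp_pos: [0.5795, -0.0306, 0.1261]
tool_rot: [[-0.246, 0.794, 0.556], [0.969, 0.202, 0.14], [-0.001, 0.574, -0.819]]
force: [0.5, -0.6, 0.2]
finger_gap: 0.584
gripper_force: 0.0
t 3.48 turn [-0.     0.     0.002] slide [ 0.08 -0.07  0.11] tcp [ 0.5795 -0.0306  0.1261] F [ 0.5 -0.6  0.2]
```

Close on the ridge.

```bash
python3 -m crank '[{"delta_rot":[0,0,0],"slide":[0,0,0],"jaw":2.5},{"delta_rot":[0,0,0],"slide":[0,0,0],"jaw":1.0},{"delta_rot":[0,0,0],"slide":[0,0,0],"jaw":1.0},{"delta_rot":[0,0,0],"slide":[0,0,0],"jaw":1.0},{"delta_rot":[0,0,0],"slide":[0,0,0],"jaw":1.0}]' 50 >/dev/null
python3 -m crank '[{"delta_rot":[0,0,0],"slide":[0,0,0],"jaw":1.0},{"delta_rot":[0,0,0],"slide":[0,0,0],"jaw":1.0},{"delta_rot":[0,0,0],"slide":[0,0,0],"jaw":1.0}]' 50
python3 -c "
from h import *
p,S,Y,N=frames();R=np.c_[Y,S,-N];delta(p-.0048*S+.0035*Y+.052*N,R)
"
```

```text
time_s: 4.15
tcp_pos: [0.579, -0.0316, 0.1282]
tool_rot: [[-0.244, 0.792, 0.559], [0.97, 0.201, 0.139], [-0.002, 0.576, -0.817]]
force: [-8.0, 0.0, 6.5]
finger_gap: 0.173
gripper_force: 50.7
t 4.15 turn [0.003 0.002 0.001] slide [ 0.15 -0.12  0.32] tcp [ 0.579  -0.0316  0.1282] F [-8.   0.   6.5]
```

```bash
python3 -m crank '[{"delta_rot":[0,0,0],"slide":[0,0,-0.3],"jaw":1.0},{"delta_rot":[0,0,0],"slide":[0,0,-0.7],"jaw":1.0},{"delta_rot":[0,0,0],"slide":[0,0,-1],"jaw":1.0},{"delta_rot":[0,0,0],"slide":[0,0,-1.5],"jaw":1.0},{"delta_rot":[0,0,0],"slide":[0,0,-1.5],"jaw":1.0}]' 70
python3 -m crank '[{"delta_rot":[0,0,0],"slide":[0,0,-2],"jaw":1.0},{"delta_rot":[0,0,0],"slide":[0,0,-2],"jaw":1.0},{"delta_rot":[0,0,0],"slide":[0,0,-2],"jaw":1.0},{"delta_rot":[0,0,0],"slide":[0,0,-2],"jaw":1.0},{"delta_rot":[0,0,0],"slide":[0,0,-1.5],"jaw":1.0}]' 
python3 -c "
from h import *
p,S,Y,N=frames();R=np.c_[Y,S,-N];delta(p-.0048*S+.0035*Y+.16*N,R)
pic,d,i=grab('wrist','w1');
st=bot.sense();G=cloud(d,i)-st['tcp_pos'];G=G@np.array(st['tool_rot'])
hsv=cv2.cvtColor(pic,cv2.COLOR_RGB2HSV)
m=(hsv[...,1]<40)&(abs(G[...,0])<.12)&(abs(G[...,1])<.06)&(G[...,2]>-.01)&(G[...,2]<.02)
A=G[m];print('lid tool',m.sum(),A.min(0),A.max(0),np.linalg.lstsq(np.c_[A[:,:2],np.ones(len(A))],A[:,2],rcond=None)[0])
print('rect',cv2.minAreaRect(A[:,:2].astype(np.float32)))
"
```

```text
time_s: 4.57
tcp_pos: [0.5499, -0.0385, 0.1679]
tool_rot: [[-0.244, 0.794, 0.557], [0.97, 0.201, 0.139], [-0.001, 0.574, -0.819]]
force: [0.3, 1.3, -4.1]
finger_gap: 0.174
gripper_force: 68.9
time_s: 4.98
tcp_pos: [0.4967, -0.0518, 0.2473]
tool_rot: [[-0.244, 0.793, 0.559], [0.97, 0.201, 0.138], [-0.003, 0.575, -0.818]]
force: [0.9, 0.6, -4.1]
finger_gap: 0.171
gripper_force: 69.2
t 4.98 turn [0.002 0.002 0.001] slide [ 0.11 -0.01  4.14] tcp [ 0.4967 -0.0518  0.2473] F [ 0.9  0.6 -4.1]
lid tool 37511 [-0.06368633 -0.05104418 -0.00995057] [0.09492046 0.04636305 0.01430992] [-0.00023659  0.00350291  0.00999685]
rect ((0.015604138374328613, -0.002328861504793167), (0.09736930578947067, 0.1585962176322937), 89.96197509765625)
```

View pics/w1.png

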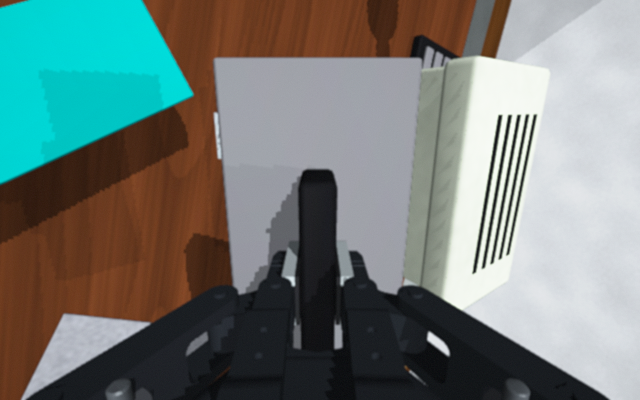

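The case is held square, with the ridge at (318,260) between the pads. Next I'll level it and move toward the tray.

```bash
python3 -m crank '[{"delta_rot":[0.122,0,0],"slide":[0,0,-0.4],"jaw":1.0},{"delta_rot":[0.122,0,0],"slide":[0,0,-0.4],"jaw":1.0},{"delta_rot":[0.122,0,0],"slide":[0,0,0],"jaw":1.0},{"delta_rot":[0.122,0,0],"slide":[0,0,0],"jaw":1.0},{"delta_rot":[0.122,0,0],"slide":[0,0,0],"jaw":1.0}]' >/dev/null
python3 -m crank '[{"delta_rot":[0,0,0.074],"slide":[1.5,0,0],"jaw":1.0},{"delta_rot":[0,0,0.074],"slide":[2.5,0,0],"jaw":1.0},{"delta_rot":[0,0,0.074],"slide":[3,0,0],"jaw":1.0},{"delta_rot":[0,0,0],"slide":[3,0,0],"jaw":1.0},{"delta_rot":[0,0,0],"slide":[2,0,0],"jaw":1.0}]' >/dev/null
python3 -m crank '[{"delta_rot":[0,0,0],"slide":[1,0,0],"jaw":1.0},{"delta_rot":[0,0,0],"slide":[0,0,0],"jaw":1.0},{"delta_rot":[0,0,0],"slide":[0,0,0],"jaw":1.0}]'
python3 - <<'E'
from h import *
pic,d,i=grab('wrist','w2')
P=cloud(d,i);hsv=cv2.cvtColor(pic,cv2.COLOR_RGB2HSV);Z=P[...,2]
m=((hsv[...,1]<60)&(hsv[...,2]>70)&(Z<.03)&(Z>-.02)&(P[...,1]>.17)&(P[...,1]<.55)&(P[...,0]<.6)).astype(np.uint8)
c=max(cv2.findContours(cv2.morphologyEx(m,cv2.MORPH_OPEN,np.ones((5,5))),0,1)[0],key=cv2.contourArea)
M=np.zeros_like(m);cv2.drawContours(M,[c],-1,1,-1);A=P[(M*m)>0]
print('tray',c[:,0].min(0),c[:,0].max(0),cv2.minAreaRect(A[:,:2].astype(np.float32)),np.median(A[:,2]))
Rt=np.c_[[-np.sin(.0263),np.cos(.0263),0],[np.cos(.0263),np.sin(.0263),0],[0,0,-1]]
delta([.4768,.3467,.10],Rt)
E
```

```text
time_s: 6.12
tcp_pos: [0.4815, 0.0763, 0.2518]
tool_rot: [[-0.026, 1.0, 0.003], [1.0, 0.026, -0.001], [-0.001, 0.003, -1.0]]
force: [0.1, -0.6, -4.1]
finger_gap: 0.171
gripper_force: 70.1
tray [250   0] [386  35] ((0.4788171947002411, 0.2446708083152771), (0.1540580689907074, 0.03769495710730553), 1.1065752506256104) 0.005985078769778995
t 6.17 turn [ 0.003  0.001 -0.002] slide [27.09  0.24 15.18] tcp [0.4815 0.0758 0.2518] F [-0.1  0.1 -4.4]
```

View pics/w2.png

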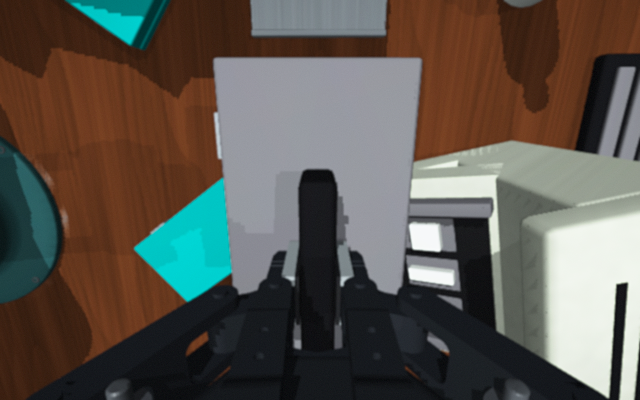

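The tray's near edge is at (250–386, 35) and its centre works out to (0.476, 0.346). Keys are visible on the panel at (425,236). The case is level and centred under the tool.

```bash
python3 -m crank '[{"delta_rot":[0.003,0.001,0],"slide":[1.5,0,0],"jaw":1.0},{"delta_rot":[0,0,0],"slide":[2.5,0,0],"jaw":1.0},{"delta_rot":[0,0,0],"slide":[3,0,0],"jaw":1.0},{"delta_rot":[0,0,0],"slide":[3,0,1],"jaw":1.0},{"delta_rot":[0,0,0],"slide":[3,0.1,1],"jaw":1.0}]' >/dev/null
python3 -m crank '[{"delta_rot":[0,0,0],"slide":[3,0.1,2],"jaw":1.0},{"delta_rot":[0,0,0],"slide":[3,0,2],"jaw":1.0},{"delta_rot":[0,0,0],"slide":[3,0,2],"jaw":1.0},{"delta_rot":[0,0,0],"slide":[3,0,2],"jaw":1.0},{"delta_rot":[0,0,0],"slide":[2,0,2],"jaw":1.0}]' >/dev/null
python3 -m crank '[{"delta_rot":[0,0,0],"slide":[0,0,1.5],"jaw":1.0},{"delta_rot":[0,0,0],"slide":[0,0,1],"jaw":1.0},{"delta_rot":[0,0,0],"slide":[0,0,0],"jaw":1.0},{"delta_rot":[0,0,0],"slide":[0,0,0],"jaw":1.0}]'
cat > lk.py <<'E'
from h import *
th=.0263;C=np.array([.476,.346]);Rt=np.c_[[-np.sin(th),np.cos(th),0],[np.cos(th),np.sin(th),0],[0,0,-1]]
delta([.476,.346,.045],Rt)
def look(n):
    pic,d,i=grab(n,n+'_p%d'%int(bot.sense()['time_s']*100));P=cloud(d,i);hsv=cv2.cvtColor(pic,cv2.COLOR_RGB2HSV)
    D=np.c_[P[...,0].ravel()-C[0],P[...,1].ravel()-C[1]]@np.array([[np.cos(th),-np.sin(th)],[np.sin(th),np.cos(th)]])
    X,Y=D[:,0].reshape(d.shape),D[:,1].reshape(d.shape);Z=P[...,2]
    for nm,lo,hi in(('tray',-.005,.015),('lid',.03,.06)):
        m=((hsv[...,1]<70)&(hsv[...,2]>60)&(Z>lo)&(Z<hi)&(abs(X)<.09)&(abs(Y)<.14)).astype(np.uint8)
        m=cv2.morphologyEx(m,cv2.MORPH_OPEN,np.ones((3,3)))>0
        if m.sum()<50: print(n,nm,m.sum());continue
        r=cv2.minAreaRect(np.c_[X[m],Y[m]].astype(np.float32))
        print(n,nm,m.sum(),'x',np.percentile(X[m],[.5,99.5]).round(4),'y',np.percentile(Y[m],[.5,99.5]).round(4),'z',np.median(Z[m]).round(4),'rect',np.round(r[0],4),np.round(r[1],4),round(r[2],2))
E
python3 -c "
from lk import *
for n in('wrist','scene','top'): look(n)"
```

```text
time_s: 7.33
tcp_pos: [0.4774, 0.3453, 0.1071]
tool_rot: [[-0.023, 1.0, -0.001], [1.0, 0.023, -0.0], [-0.0, -0.001, -1.0]]
force: [0.4, 0.1, -3.2]
finger_gap: 0.169
gripper_force: 69.9
t 7.33 turn [-0.001  0.    -0.003] slide [ 0.07 -0.14  6.21] tcp [0.4774 0.3453 0.1071] F [ 0.4  0.1 -3.2]
wrist tray 4847 x [-0.0767  0.0745] y [0.1074 0.1235] z 0.0069 rect [-1.000e-04  1.152e-01] [0.1584 0.0173] 0.69
wrist lid 0
scene tray 1319 x [-0.0732  0.076 ] y [-0.123   0.1174] z 0.0047 rect [-0.0004  0.0031] [0.1557 0.2536] 0.52
scene lid 0
top tray 553 x [-0.0758  0.0783] y [-0.1189 -0.0659] z 0.0059 rect [ 0.0013 -0.0925] [0.0549 0.1547] 89.24
top lid 0
```

```bash
python3 -m crank '[{"delta_rot":[-0.001,0,-0.003],"slide":[0.1,-0.14,1.5],"jaw":1.0},{"delta_rot":[0,0,0],"slide":[0,0,1.8],"jaw":1.0},{"delta_rot":[0,0,0],"slide":[0,0,1.4],"jaw":1.0},{"delta_rot":[0,0,0],"slide":[0,0,0.8],"jaw":1.0},{"delta_rot":[0,0,0],"slide":[0,0,0.2],"jaw":1.0}]'
python3 -m crank '[{"delta_rot":[0,0,0],"slide":[0,0,0.2],"jaw":1.0},{"delta_rot":[0,0,0],"slide":[0,0,0.1],"jaw":1.0},{"delta_rot":[0,0,0],"slide":[0,0,0],"jaw":1.0}]'
python3 -c "
from lk import *
look('wrist')"
```

```text
time_s: 7.9
tcp_pos: [0.4751, 0.3468, 0.0485]
tool_rot: [[-0.027, 1.0, -0.001], [1.0, 0.027, -0.001], [-0.001, -0.001, -1.0]]
force: [0.7, -0.1, -5.6]
finger_gap: 0.168
gripper_force: 70.0
time_s: 8.15
tcp_pos: [0.4757, 0.3475, 0.0474]
tool_rot: [[-0.028, 1.0, 0.001], [1.0, 0.028, 0.001], [0.0, 0.001, -1.0]]
force: [0.1, -0.2, -5.2]
finger_gap: 0.172
gripper_force: 70.0
t 8.15 turn [ 0.001 -0.     0.001] slide [-0.15  0.02  0.24] tcp [0.4757 0.3475 0.0474] F [ 0.1 -0.2 -5.2]
wrist tray 25712 x [-0.0772  0.0772] y [-0.0397  0.1236] z 0.0059 rect [0.0006 0.0393] [0.1605 0.1696] 0.46
wrist lid 37493 x [-0.0472  0.0467] y [-0.0526  0.0955] z 0.0395 rect [-0.0008  0.0165] [0.0975 0.159 ] 0.31
```

```bash
python3 -m crank '[{"delta_rot":[0,0,0],"slide":[0,0,0.15],"jaw":1.0},{"delta_rot":[0,0,0],"slide":[0,0,0.1],"jaw":1.0}]'|grep -E "tcp|^force"
python3 -m crank '[{"delta_rot":[0,0,0],"slide":[0,0,0.1],"jaw":1.0},{"delta_rot":[0,0,0],"slide":[0,0,0],"jaw":1.0}]'|grep -E "tcp|^force"
```

```text
tcp_pos: [0.4756, 0.3475, 0.0446]
force: [-0.5, -0.2, -4.1]
tcp_pos: [0.4754, 0.3473, 0.0431]
force: [-0.9, -1.0, -5.4]
```

```bash
python3 -m crank '[{"delta_rot":[0,0,0],"slide":[0,0,0.1],"jaw":1.0},{"delta_rot":[0,0,0],"slide":[0,0,0],"jaw":1.0}]'|grep -E "tcp|^force"
python3 -m crank '[{"delta_rot":[0,0,0],"slide":[0,0,0.08],"jaw":1.0},{"delta_rot":[0,0,0],"slide":[0,0,0],"jaw":1.0}]'|grep -E "tcp|^force"
```

```text
tcp_pos: [0.4754, 0.3473, 0.0421]
force: [-0.7, 1.0, -4.4]
tcp_pos: [0.4755, 0.3474, 0.0417]
force: [-2.5, -0.7, 0.1]
```

```bash
python3 -m crank '[{"delta_rot":[0,0,0],"slide":[0,0,0.04],"jaw":1.0},{"delta_rot":[0,0,0],"slide":[0,0,0],"jaw":1.0}]'|grep -E "tcp|^force"
python3 -m crank '[{"delta_rot":[0,0,0],"slide":[0,0,0],"jaw":2.2},{"delta_rot":[0,0,0],"slide":[0,0,0],"jaw":3},{"delta_rot":[0,0,0],"slide":[0,0,0],"jaw":4},{"delta_rot":[0,0,0],"slide":[0,0,0],"jaw":5},{"delta_rot":[0,0,0],"slide":[0,0,-1],"jaw":5}]' 30
python3 -m crank '[{"delta_rot":[0,0,0],"slide":[0,0,-3],"jaw":5},{"delta_rot":[0,0,0],"slide":[0,0,-4],"jaw":5},{"delta_rot":[0,0,0],"slide":[0,0,-4],"jaw":2},{"delta_rot":[0,0,0],"slide":[-2,0,-4],"jaw":0},{"delta_rot":[0,0,0],"slide":[-3,0,-4],"jaw":0}]' 
python3 -c "
from lk import *
for n in ('wrist','top','scene'): look(n)"
```

```text
tcp_pos: [0.4755, 0.3474, 0.0417]
force: [-2.7, -2.9, 4.7]
time_s: 9.45
tcp_pos: [0.4747, 0.3469, 0.0496]
tool_rot: [[-0.028, 1.0, -0.002], [1.0, 0.028, -0.001], [-0.001, -0.002, -1.0]]
force: [0.7, 0.9, -1.3]
finger_gap: 0.591
gripper_force: 0.0
time_s: 9.87
tcp_pos: [0.4762, 0.3042, 0.2351]
tool_rot: [[-0.029, 1.0, 0.002], [1.0, 0.029, 0.001], [0.001, 0.002, -1.0]]
force: [1.6, 0.1, -1.0]
finger_gap: 0.169
gripper_force: 0.0
t 9.87 turn [ 0.002 -0.001  0.003] slide [ 4.18  0.09 19.01] tcp [0.4762 0.3042 0.2351] F [ 1.6  0.1 -1. ]
wrist tray 12144 x [-0.0766  0.077 ] y [-0.1238  0.1239] z 0.0058 rect [ 0.0007 -0.0007] [0.1555 0.2498] 0.34
wrist lid 13826 x [-0.0473  0.0469] y [-0.0919  0.0949] z 0.0337 rect [-0.0009  0.0016] [0.0972 0.1892] 0.17
top tray 490 x [-0.0729  0.0783] y [-0.1188  0.1267] z 0.0058 rect [0.0037 0.0045] [0.2486 0.1523] 89.19
top lid 163 x [-0.0228  0.0437] y [-0.093   0.0943] z 0.0336 rect [0.0151 0.0024] [0.0573 0.187 ] 7.71
scene tray 1016 x [-0.0764  0.0759] y [-0.1237  0.1196] z 0.0052 rect [-0.0004  0.0036] [0.1553 0.2567] 0.38
scene lid 505 x [-0.0461  0.0467] y [-0.0965  0.0899] z 0.0329 rect [-0.0002 -0.0043] [0.095  0.1893] 1.06
```

The case now lies flat and centred within about 2 mm, square to 0.2°. On to the keys.

```bash
python3 -m crank '[{"delta_rot":[0,0,0],"slide":[-4,0,-0.5],"jaw":0},{"delta_rot":[0,0,0],"slide":[-4,0,-0.5],"jaw":0},{"delta_rot":[0,0,0],"slide":[-4,0,-0.5],"jaw":0},{"delta_rot":[0,0,0],"slide":[-4,0,0],"jaw":0},{"delta_rot":[0,0,0],"slide":[-4,0,0],"jaw":0}]'>/dev/null
python3 -m crank '[{"delta_rot":[0,0,0],"slide":[-4,0,0],"jaw":0},{"delta_rot":[0,0,0],"slide":[-4,0,0],"jaw":0},{"delta_rot":[0,0,-0.11],"slide":[-3,0,0],"jaw":0},{"delta_rot":[0,0,-0.11],"slide":[-2,0,0],"jaw":0},{"delta_rot":[-0.122,0,0],"slide":[-1,0,0],"jaw":0}]'>/dev/null
python3 -m crank '[{"delta_rot":[-0.122,0,0],"slide":[0,0,0],"jaw":0},{"delta_rot":[-0.122,0,0],"slide":[0,0,0],"jaw":0},{"delta_rot":[-0.122,0,0],"slide":[0,0,0],"jaw":0},{"delta_rot":[-0.122,0,0],"slide":[0,0,0],"jaw":0},{"delta_rot":[0,0,0],"slide":[0,0,0],"jaw":0}]'
python3 -c "
from h import *
p,S,Y,N=frames();R=np.c_[Y,S,-N];delta(p+.14*N,R)"
```

```text
time_s: 11.27
tcp_pos: [0.4886, -0.0357, 0.2445]
tool_rot: [[-0.244, 0.792, 0.56], [0.97, 0.199, 0.141], [0.001, 0.577, -0.816]]
force: [-0.4, 0.5, -0.5]
finger_gap: 0.001
gripper_force: 0.0
t 11.27 turn [ 0.005 -0.    -0.001] slide [-2.    0.95  6.13] tcp [ 0.4886 -0.0357  0.2445] F [-0.4  0.5 -0.5]
```

```bash
python3 -m crank '[{"delta_rot":[0.005,0,0],"slide":[-2.5,0.95,2],"jaw":0},{"delta_rot":[0,0,0],"slide":[-2.5,0,1],"jaw":0},{"delta_rot":[0,0,0],"slide":[0,0,0],"jaw":0},{"delta_rot":[0,0,0],"slide":[0,0,0],"jaw":0}]'>/dev/null
cat > keys.py <<'E'
from h import *
def keys(tag):
    p,S,Y,N=frames();R=np.c_[Y,S,-N];delta(p+.05*N,R)
    pic,d,i=grab('wrist',tag);L=(cloud(d,i)-p)@np.c_[S,Y,N];hsv=cv2.cvtColor(pic,cv2.COLOR_RGB2HSV)
    m=((hsv[...,2]>140)&(hsv[...,1]<60)&(abs(L[...,0])<.04)&(abs(L[...,1])<.075)&(L[...,2]<.03)).astype(np.uint8)
    nn,l,s,ce=cv2.connectedComponentsWithStats(m)
    for j in range(1,nn):
        if s[j,4]<150: continue
        A=L[l==j];z=np.percentile(A[:,2],85);A=A[abs(A[:,2]-z)<.003]
        print(ce[j].round(),s[j,4],'s,y',((np.percentile(A[:,:2],1,axis=0)+np.percentile(A[:,:2],99,axis=0))/2).round(4),'size',np.ptp(A[:,:2],axis=0).round(4),'face n',np.median(A[:,2]).round(4))
    b=(hsv[...,2]<70)&(abs(L[...,0])<.04)&(abs(L[...,1])<.07)&(abs(L[...,2])<.02)
    A=L[b];print('panel n',np.median(A[:,2]),np.linalg.lstsq(np.c_[A[:,:2],np.ones(len(A))],A[:,2],rcond=None)[0])
    # rails for y centring
    g=(abs(L[...,0])<.03)&(L[...,2]>.016)&(L[...,2]<.024)&(abs(abs(L[...,1])-.083)<.02)
    A=L[g][:,1];print('rails',[np.percentile(A[A>0],[2,98]).round(4) if (A>0).any() else 0,np.percentile(A[A<0],[2,98]).round(4) if (A<0).any() else 0])
E
python3 -c "
from keys import *
keys('k0')"
```

```text
t 11.6 turn [-0.01  -0.002 -0.001] slide [ 3.08 -0.2  12.1 ] tcp [ 0.527  -0.0785  0.2262] F [ 0.6  0.3 -0.2]
[323. 101.] 1506 s,y [0.0005 0.0489] size [0.0294 0.0295] face n 0.0109
[293. 104.] 220 s,y [-0.0228  0.0455] size [0.0074 0.0287] face n 0.0009
[318. 148.] 1636 s,y [0.0006 0.0009] size [0.0475 0.0148] face n 0.0094
[318. 196.] 1617 s,y [ 0.0007 -0.0465] size [0.0326 0.032 ] face n 0.0129
panel n -0.00014298605226791006 [ 0.00011864  0.00113216 -0.00015389]
rails [array([0.0771, 0.0899]), array([-0.088 , -0.0749])]
```

View pics/k0.png

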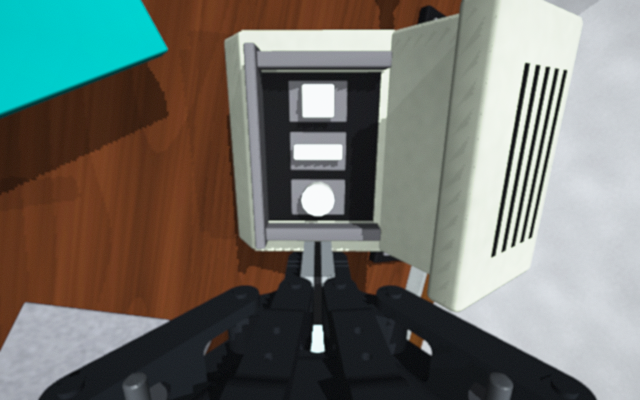

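Keys in the wrist view: square at (318,101), bar at (318,152), round at (318,199). In panel axes the round one is at y=-47 mm, the bar at +1 and the square at +49. Next I'll go over the round key.

```bash
cat > st.py <<'E'
from h import *
import sys
p,S,Y,N=frames();R=np.c_[Y,S,-N]; y={'r':-.047,'s':.049,'b':.001}[sys.argv[1]]
s=bot.sense(); L=(s['tcp_pos']-p)@np.c_[S,Y,N]
print('t %.2f s %.1f dy %.1f n %.2f mm'%(s['time_s'],L[0]*1e3,(L[1]-y)*1e3,L[2]*1e3),'F.n %.1f'%(np.array(s['force'])@N),'turn',Ro.from_matrix(np.array(s['tool_rot']).T@R).as_rotvec().round(3))
E
python3 -m crank '[{"delta_rot":[-0.01,-0.002,0],"slide":[-1.65,-0.15,2],"jaw":0},{"delta_rot":[0,0,0],"slide":[0,0,4],"jaw":0},{"delta_rot":[0,0,0],"slide":[0,0,3.5],"jaw":0},{"delta_rot":[0,0,0],"slide":[0,0,2],"jaw":0},{"delta_rot":[0,0,0],"slide":[0,0,0],"jaw":0}]' | grep force
python3 st.py r
```

```text
force: [-0.5, 0.5, -1.4]
gripper_force: 0.0
t 12.07 s -0.9 dy 2.0 n 53.39 mm F.n -0.9 turn [-0.001 -0.002  0.   ]
```

```bash
python3 -m crank '[{"delta_rot":[0,0,0],"slide":[-0.2,0.1,2],"jaw":0},{"delta_rot":[0,0,0],"slide":[0,0,1.2],"jaw":0},{"delta_rot":[0,0,0],"slide":[0,0,0.3],"jaw":0},{"delta_rot":[0,0,0],"slide":[0,0,0],"jaw":0}]' >/dev/null; python3 st.py r
python3 -m crank '[{"delta_rot":[0,0,0],"slide":[0,0,0.2],"jaw":0},{"delta_rot":[0,0,0],"slide":[0,0,0.1],"jaw":0},{"delta_rot":[0,0,0],"slide":[0,0,0],"jaw":0}]' >/dev/null; python3 st.py r
python3 -m crank '[{"delta_rot":[0,0,0],"slide":[0,0,0.2],"jaw":0},{"delta_rot":[0,0,0],"slide":[0,0,0],"jaw":0}]' >/dev/null; python3 st.py r
```

```text
t 12.40 s 3.0 dy -1.4 n 22.51 mm F.n 0.3 turn [0.004 0.001 0.001]
t 12.65 s 3.2 dy -2.1 n 19.91 mm F.n -0.8 turn [0.006 0.002 0.001]
t 12.82 s 2.7 dy -2.1 n 17.32 mm F.n 0.3 turn [0.005 0.002 0.001]
```

```bash
python3 -m crank '[{"delta_rot":[0.004,0,0],"slide":[0.15,-0.2,0.2],"jaw":0},{"delta_rot":[0,0,0],"slide":[0,0,0.1],"jaw":0},{"delta_rot":[0,0,0],"slide":[0,0,0],"jaw":0}]' >/dev/null; python3 st.py r
for k in 1; do python3 -m crank '[{"delta_rot":[0,0,0],"slide":[0,0,0.15],"jaw":0},{"delta_rot":[0,0,0],"slide":[0,0,0],"jaw":0}]' >/dev/null; python3 st.py r; done
python3 -m crank '[{"delta_rot":[0,0,0],"slide":[0,0,0.15],"jaw":0},{"delta_rot":[0,0,0],"slide":[0,0,0],"jaw":0}]' >/dev/null; python3 st.py r
python3 -m crank '[{"delta_rot":[0,0,0],"slide":[0,0,0.15],"jaw":0},{"delta_rot":[0,0,0],"slide":[0,0,0],"jaw":0}]' >/dev/null; python3 st.py r
```

```text
t 13.07 s 0.4 dy -0.4 n 13.88 mm F.n -0.3 turn [0.    0.001 0.001]
t 13.23 s 0.6 dy -0.5 n 12.50 mm F.n 0.0 turn [0.001 0.001 0.001]
t 13.40 s 0.7 dy -0.5 n 11.02 mm F.n 0.2 turn [0.001 0.002 0.001]
t 13.57 s 0.7 dy -0.6 n 9.51 mm F.n 1.1 turn [0.001 0.002 0.001]
```

```bash
python3 -m crank '[{"delta_rot":[0,0,0],"slide":[0,0,0.15],"jaw":0},{"delta_rot":[0,0,0],"slide":[0,0,0],"jaw":0}]' >/dev/null; python3 st.py r
python3 -m crank '[{"delta_rot":[0,0,0],"slide":[0,0,0.15],"jaw":0},{"delta_rot":[0,0,0],"slide":[0,0,0],"jaw":0}]' >/dev/null; python3 st.py r
python3 -m crank '[{"delta_rot":[0,0,0],"slide":[0,0,0.15],"jaw":0},{"delta_rot":[0,0,0],"slide":[0,0,0],"jaw":0}]' >/dev/null; python3 st.py r
python3 -m crank '[{"delta_rot":[0,0,0],"slide":[0,0,0.15],"jaw":0},{"delta_rot":[0,0,0],"slide":[0,0,0],"jaw":0}]' >/dev/null; python3 st.py r
```

```text
t 13.73 s 0.7 dy -0.5 n 7.98 mm F.n 0.1 turn [0.001 0.002 0.001]
t 13.90 s 0.7 dy -0.6 n 6.48 mm F.n -0.4 turn [0.001 0.002 0.001]
t 14.07 s 0.8 dy -0.6 n 5.41 mm F.n 15.2 turn [0.    0.002 0.001]
t 14.23 s 1.0 dy -0.7 n 4.88 mm F.n 46.0 turn [-0.     0.001  0.002]
```

The stop is felt. That last step was coarse (46 N), so I'll back off, check, and use finer steps on the next keys.

```bash
python3 -m crank '[{"delta_rot":[0,0,0],"slide":[0,0,-1],"jaw":0},{"delta_rot":[0,0,0],"slide":[0,0,-2.5],"jaw":0},{"delta_rot":[0,0,0],"slide":[0,0,-3],"jaw":0},{"delta_rot":[0,0,0],"slide":[-1,0,-3],"jaw":0},{"delta_rot":[0,0,0],"slide":[-1,0,-2],"jaw":0}]' >/dev/null
python3 -m crank '[{"delta_rot":[0,0,0],"slide":[0,0,0],"jaw":0},{"delta_rot":[0,0,0],"slide":[0,0,0],"jaw":0}]' >/dev/null
python3 -c "
from keys import *
keys('k1')"; python3 st.py s
```

```text
t 14.82 turn [0.002 0.003 0.   ] slide [ 6.81 -0.11  6.95] tcp [ 0.564  -0.1076  0.1836] F [-0.1  0.7  0.1]
[323.  47.] 2492 s,y [0.0006 0.0486] size [0.0297 0.0298] face n 0.011
[286.  51.] 358 s,y [-0.023   0.0453] size [0.0079 0.0291] face n 0.001
[317. 109.] 2573 s,y [0.0007 0.0008] size [0.0471 0.0146] face n 0.0094
[317. 170.] 2561 s,y [ 0.0007 -0.047 ] size [0.0458 0.0339] face n 0.0053
panel n -5.238829370801574e-05 [ 7.63580102e-05  9.17123750e-04 -5.63417411e-05]
rails [array([0.0762, 0.0762]), array([-0.0884, -0.0751])]
t 14.87 s 0.4 dy -116.5 n 118.44 mm F.n -0.5 turn [0.001 0.002 0.   ]
```

```bash
python3 -m crank '[{"delta_rot":[0,0,0],"slide":[3.5,0,0],"jaw":0},{"delta_rot":[0,0,0],"slide":[4,0,0],"jaw":0},{"delta_rot":[0,0,0],"slide":[3.15,0,0],"jaw":0},{"delta_rot":[0,0,0],"slide":[1,0,2.5],"jaw":0},{"delta_rot":[0,0.002,0],"slide":[0,0,3],"jaw":0}]' >/dev/null
python3 -m crank '[{"delta_rot":[0,0,0],"slide":[0,0,2.5],"jaw":0},{"delta_rot":[0,0,0],"slide":[0,0,1.5],"jaw":0},{"delta_rot":[0,0,0],"slide":[0,0,0],"jaw":0},{"delta_rot":[0,0,0],"slide":[0,0,0],"jaw":0}]' >/dev/null; python3 st.py s
```

```text
t 15.62 s -0.8 dy 0.9 n 22.18 mm F.n 0.5 turn [-0.003 -0.002  0.001]
```

```bash
python3 -m crank '[{"delta_rot":[0,0,0],"slide":[-0.1,0.1,0.5],"jaw":0},{"delta_rot":[0,0,0],"slide":[0,0,0.4],"jaw":0},{"delta_rot":[0,0,0],"slide":[0,0,0.15],"jaw":0},{"delta_rot":[0,0,0],"slide":[0,0,0],"jaw":0},{"delta_rot":[0,0,0],"slide":[0,0,0],"jaw":0}]' >/dev/null; python3 st.py s
python3 -m crank '[{"delta_rot":[0,0,0],"slide":[0,0,0.15],"jaw":0},{"delta_rot":[0,0,0],"slide":[0,0,0.15],"jaw":0},{"delta_rot":[0,0,0],"slide":[0,0,0],"jaw":0}]' >/dev/null; python3 st.py s
```

```text
t 16.03 s 1.8 dy -1.1 n 13.27 mm F.n 0.2 turn [ 0.001 -0.     0.   ]
t 16.28 s 1.9 dy -1.1 n 10.06 mm F.n 0.9 turn [ 0.001 -0.     0.001]
```

```bash
python3 -m crank '[{"delta_rot":[0,0,0],"slide":[0,0,0.15],"jaw":0},{"delta_rot":[0,0,0],"slide":[0,0,0.1],"jaw":0}]' >/dev/null; python3 st.py s
python3 -m crank '[{"delta_rot":[0,0,0],"slide":[0,0,0.1],"jaw":0},{"delta_rot":[0,0,0],"slide":[0,0,0.05],"jaw":0}]' >/dev/null; python3 st.py s
python3 -m crank '[{"delta_rot":[0,0,0],"slide":[0,0,0.05],"jaw":0},{"delta_rot":[0,0,0],"slide":[0,0,0.0],"jaw":0}]' >/dev/null; python3 st.py s
python3 -m crank '[{"delta_rot":[0,0,0],"slide":[0,0,0.05],"jaw":0},{"delta_rot":[0,0,0],"slide":[0,0,0.0],"jaw":0}]' >/dev/null; python3 st.py s
```

```text
t 16.45 s 1.9 dy -1.1 n 7.58 mm F.n 4.8 turn [ 0.001 -0.     0.001]
t 16.62 s 1.9 dy -1.0 n 5.97 mm F.n 3.5 turn [ 0.001 -0.     0.001]
t 16.78 s 1.8 dy -1.0 n 5.48 mm F.n 1.6 turn [ 0.001 -0.     0.001]
t 16.95 s 1.7 dy -1.0 n 4.99 mm F.n 2.6 turn [ 0.001 -0.     0.001]
```

```bash
python3 -m crank '[{"delta_rot":[0,0,0],"slide":[0,0,0.05],"jaw":0},{"delta_rot":[0,0,0],"slide":[0,0,0.0],"jaw":0}]' >/dev/null; python3 st.py s
python3 -m crank '[{"delta_rot":[0,0,0],"slide":[0,0,0.05],"jaw":0},{"delta_rot":[0,0,0],"slide":[0,0,0.0],"jaw":0}]' >/dev/null; python3 st.py s
```

```text
t 17.12 s 1.8 dy -1.0 n 4.59 mm F.n 6.2 turn [ 0.001 -0.     0.001]
t 17.28 s 1.8 dy -1.0 n 4.37 mm F.n 15.8 turn [ 0.001 -0.     0.001]
```

```bash
python3 -m crank '[{"delta_rot":[0,0,0],"slide":[0,0,0.04],"jaw":0},{"delta_rot":[0,0,0],"slide":[0,0,0.0],"jaw":0}]' >/dev/null; python3 st.py s
```

```text
t 17.45 s 1.8 dy -1.0 n 4.21 mm F.n 23.6 turn [ 0.    -0.     0.001]
```

The square key is at its stop at 24 N. Retreat and go to the bar.

```bash
python3 -m crank '[{"delta_rot":[0,0,0],"slide":[0,0,-1],"jaw":0},{"delta_rot":[0,0,0],"slide":[0,0,-2],"jaw":0},{"delta_rot":[0,0,0],"slide":[-2,0,0],"jaw":0},{"delta_rot":[0,0,0],"slide":[-2.7,-0.1,0],"jaw":0},{"delta_rot":[0,0,0],"slide":[0,0,1.2],"jaw":0}]' >/dev/null
python3 -m crank '[{"delta_rot":[0,0,0],"slide":[0,0,0],"jaw":0},{"delta_rot":[0,0,0],"slide":[0,0,0],"jaw":0}]' >/dev/null; python3 st.py b
```

```text
t 18.03 s -0.5 dy 0.4 n 21.08 mm F.n -0.2 turn [-0.001 -0.001 -0.   ]
```

```bash
python3 -m crank '[{"delta_rot":[0,0,0],"slide":[0,0,0.5],"jaw":0},{"delta_rot":[0,0,0],"slide":[0,0,0.4],"jaw":0},{"delta_rot":[0,0,0],"slide":[0,0,0.15],"jaw":0},{"delta_rot":[0,0,0],"slide":[0,0,0],"jaw":0}]' >/dev/null; python3 st.py b
python3 -m crank '[{"delta_rot":[0,0,0],"slide":[0,0,0.15],"jaw":0},{"delta_rot":[0,0,0],"slide":[0,0,0.1],"jaw":0}]' >/dev/null; python3 st.py b
python3 -m crank '[{"delta_rot":[0,0,0],"slide":[0,0,0.1],"jaw":0},{"delta_rot":[0,0,0],"slide":[0,0,0.05],"jaw":0}]' >/dev/null; python3 st.py b
```

```text
t 18.37 s 0.4 dy 0.6 n 10.65 mm F.n -0.7 turn [ 0.    -0.001  0.001]
t 18.53 s 0.8 dy 0.3 n 8.61 mm F.n 3.7 turn [ 0.001 -0.001  0.001]
t 18.70 s 0.7 dy 0.3 n 7.08 mm F.n 3.5 turn [ 0.001 -0.001  0.001]
```

```bash
python3 -m crank '[{"delta_rot":[0,0,0],"slide":[0,0,0.1],"jaw":0},{"delta_rot":[0,0,0],"slide":[0,0,0.05],"jaw":0}]' >/dev/null; python3 st.py b
python3 -m crank '[{"delta_rot":[0,0,0],"slide":[0,0,0.05],"jaw":0},{"delta_rot":[0,0,0],"slide":[0,0,0.0],"jaw":0}]' >/dev/null; python3 st.py b
python3 -m crank '[{"delta_rot":[0,0,0],"slide":[0,0,0.05],"jaw":0},{"delta_rot":[0,0,0],"slide":[0,0,0.0],"jaw":0}]' >/dev/null; python3 st.py b
```

```text
t 18.87 s 0.7 dy 0.1 n 5.55 mm F.n 3.6 turn [ 0.001 -0.     0.001]
t 19.03 s 0.7 dy -0.0 n 5.02 mm F.n 1.5 turn [ 0.001 -0.     0.001]
t 19.20 s 0.7 dy -0.0 n 4.58 mm F.n 1.7 turn [ 0.001 -0.     0.001]
```

```bash
python3 -m crank '[{"delta_rot":[0,0,0],"slide":[0,0,0.05],"jaw":0},{"delta_rot":[0,0,0],"slide":[0,0,0.0],"jaw":0}]' >/dev/null; python3 st.py b
python3 -m crank '[{"delta_rot":[0,0,0],"slide":[0,0,0.05],"jaw":0},{"delta_rot":[0,0,0],"slide":[0,0,0.0],"jaw":0}]' >/dev/null; python3 st.py b
```

```text
t 19.37 s 0.7 dy -0.0 n 4.06 mm F.n 2.3 turn [ 0.001 -0.     0.001]
t 19.53 s 0.7 dy -0.0 n 3.54 mm F.n 3.2 turn [ 0.001 -0.     0.001]
```

```bash
python3 -m crank '[{"delta_rot":[0,0,0],"slide":[0,0,0.05],"jaw":0},{"delta_rot":[0,0,0],"slide":[0,0,0.0],"jaw":0}]' >/dev/null; python3 st.py b
```

```text
t 19.70 s 0.7 dy -0.0 n 3.04 mm F.n 2.3 turn [ 0.001 -0.     0.001]
```

```bash
python3 -m crank '[{"delta_rot":[0,0,0],"slide":[0,0,0.04],"jaw":0},{"delta_rot":[0,0,0],"slide":[0,0,0.0],"jaw":0}]' >/dev/null; python3 st.py b
```

```text
t 19.87 s 0.7 dy -0.0 n 2.75 mm F.n 6.4 turn [ 0.001 -0.     0.001]
```

```bash
python3 -m crank '[{"delta_rot":[0,0,0],"slide":[0,0,0.04],"jaw":0},{"delta_rot":[0,0,0],"slide":[0,0,0.0],"jaw":0}]' >/dev/null; python3 st.py b
```

```text
t 20.03 s 0.8 dy -0.0 n 2.57 mm F.n 13.6 turn [ 0.001 -0.     0.001]
```

```bash
python3 -m crank '[{"delta_rot":[0,0,0],"slide":[0,0,0.03],"jaw":0},{"delta_rot":[0,0,0],"slide":[0,0,0.0],"jaw":0}]' >/dev/null; python3 st.py b
```

```text
t 20.20 s 0.8 dy -0.0 n 2.47 mm F.n 21.2 turn [ 0.001 -0.     0.001]
```

The bar is at its stop. Back off and check everything.

```bash
python3 -m crank '[{"delta_rot":[0,0,0],"slide":[0,0,-1],"jaw":0},{"delta_rot":[0,0,0],"slide":[0,0,-3],"jaw":0},{"delta_rot":[0,0,0],"slide":[-2,0,-4],"jaw":0},{"delta_rot":[0,0,0],"slide":[-3,0,-4],"jaw":0},{"delta_rot":[0,0,0],"slide":[-2,0,-3],"jaw":0}]' >/dev/null
python3 -m crank '[{"delta_rot":[0,0,0],"slide":[0,0,0],"jaw":0},{"delta_rot":[0,0,0],"slide":[0,0,0],"jaw":0},{"delta_rot":[0,0,0],"slide":[0,0,0],"jaw":0}]' >/dev/null
python3 -c "
from keys import *
keys('k2')
from lk import *
look('top');look('scene')"; ls pics
```

```text
t 20.87 turn [-0. -0. -0.] slide [6.26 0.01 9.21] tcp [ 0.5492 -0.1056  0.2013] F [ 0.1  0.5 -0.3]
[318.  62.] 2462 s,y [0.0001 0.0481] size [0.0531 0.0334] face n 0.0043
[318. 118.] 2555 s,y [0.0005 0.0011] size [0.0542 0.0354] face n 0.0014
[318. 171.] 2174 s,y [ 0.0006 -0.0468] size [0.0463 0.0331] face n 0.0053
panel n -5.436937113478888e-05 [ 5.36103170e-04  1.01260896e-03 -6.21376019e-05]
rails [array([0.0767, 0.088 ]), array([-0.088, -0.075])]
t 20.92 turn [ 0.608 -0.068  0.214] slide [45.29 -6.13 15.58] tcp [ 0.5492 -0.1051  0.2008] F [-0.2 -0.3 -1.2]
top tray 1576 x [-0.0775  0.0785] y [-0.1189  0.1268] z 0.0052 rect [0.0009 0.004 ] [0.1578 0.2494] 0.15
top lid 877 x [-0.048   0.0442] y [-0.0901  0.0949] z 0.034 rect [-0.0015  0.0015] [0.1887 0.0935] 88.75
scene tray 990 x [-0.0771  0.076 ] y [-0.1233  0.1177] z 0.0051 rect [-0.0005  0.0037] [0.155  0.2554] 0.37
scene lid 601 x [-0.0457  0.0467] y [-0.0957  0.0816] z 0.0334 rect [ 0.0009 -0.004 ] [0.0956 0.1889] 0.13
crop_scene0.png
crop_top0.png
crops.png
k0.npz
k0.png
k1.npz
k1.png
k2.npz
k2.png
scene0.npz
scene0.png
scene_p2096.npz
scene_p2096.png
scene_p738.npz
scene_p738.png
scene_p996.npz
scene_p996.png
top0.npz
top0.png
top_p2091.npz
top_p2091.png
top_p743.npz
top_p743.png
top_p991.npz
top_p991.png
w0.npz
w0.png
w1.npz
w1.png
w2.npz
w2.png
wrist_p733.npz
wrist_p733.png
wrist_p815.npz
wrist_p815.png
wrist_p986.npz
wrist_p986.png
```

Run:
```python
from h import *
p,S,Y,N=frames()
for k in('k0','k2'):
    z=dict(np.load(f'pics/{k}.npz'));L=(cloud(z['d'],z)-p)@np.c_[S,Y,N]
    for nm,y,a,b in(('bar',.001,.018,.004),('plate',.0145,.015,.002),('round',-.047,.008,.008),('square',.0488,.008,.008)):
        m=(abs(L[...,0])<a)&(abs(L[...,1]-y)<b);print(k,nm,m.sum(),np.percentile(L[m][:,2],[10,50,90]).round(4))
c=cv2.imread('pics/k2.png')[20:220,220:420];cv2.imwrite('pics/k2c.png',cv2.resize(c,None,fx=3,fy=3))
```

```text
k0 bar 314 [0.0086 0.0096 0.0105]
k0 plate 124 [-0.0002  0.0008  0.0016]
k0 round 435 [0.0125 0.014  0.2223]
k0 square 306 [0.0101 0.0111 0.0121]
k2 bar 360 [0.0016 0.0026 0.0034]
k2 plate 170 [-0.0001  0.0009  0.0018]
k2 round 7754 [0.1631 0.2182 0.2309]
k2 square 410 [0.0034 0.0045 0.0055]
```

View pics/k2c.png

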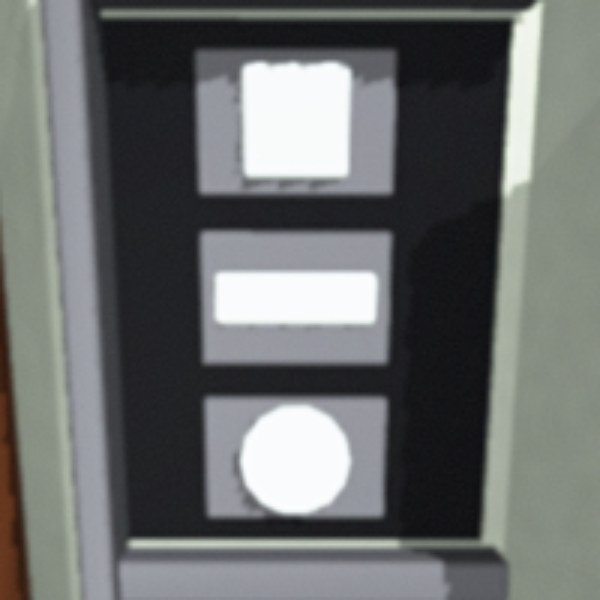

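View pics/top_p2091.png

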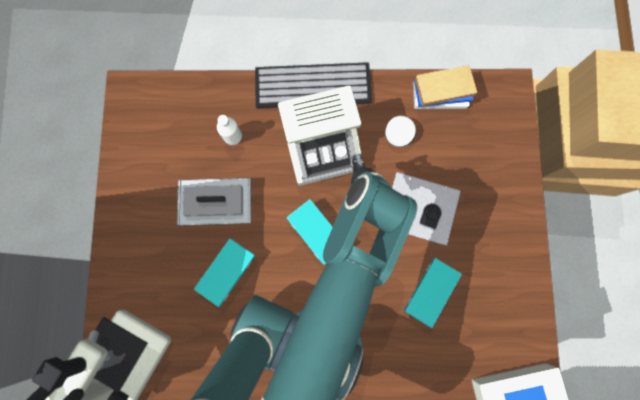

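All three keys are low: square at (295,120), bar at (296,297) and round at (296,458) in the crop. In the top view the case is centred on the tray at (214,201), and the bottle, dishes and mouse are undisturbed. The robot touches nothing, so I'm handing in.

```bash
python3 -c "
from cell import bot
print(bot.finish_job())"
```

```text
the job is handed in; nothing more can be done
None
```

The job is handed in at about 21 s: the case lies flat and centred on the tray, and round, square and bar were each pressed to the stop in that order, though the round key briefly read 46 N at the wrist, above the 40 N set for pushing the unit itself.

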